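# Load the reagent cartridge under the sprung flap

### The arm

A 6-joint arm with a two-finger parallel gripper is mounted at the origin on the work surface. World frame = base frame: x ahead of the robot, y to its left, z up, the work surface at z = 0. Lengths are in m, angles in rad, forces in N, time in s.
With the tool pointing down it reaches from about 0.35 to 0.975 m from the base axis. Payload 4.9 kg.
Tool frame: the origin (TCP) lies at the very end of the fingers, on their centre line; the grasp point (between the pads) lies 19 mm behind it (ctrl.grasp_offset is the distance from the TCP to the grasp point, in m); z points along the fingers, y is the line along which they close (so a half turn about z gives the same grasp; the last joint's range is limited). The gripper opens to 85 mm and grips with 20 to 120 N. Pads are 22 mm wide; open, the fingers measure 114 mm over their backs; the gripper's body (76 mm by 85 mm) begins 54 mm behind the grasp point. The pads swing forward as they close: fully open they stand 13 mm farther back than shut.
Start: joints at [1.095, 0.053, 1.613, -0, 1.476, -0.119], TCP at [0.218, 0.586, 0.231] pointing down, gripper open.
Joint ranges: [-3.01, 3.01], [-1.01, 2.22], [0.06, 2.58], [-1.02, 4.17], [0.09, 2.62], [-3.14, 3.14]. Speed limits (rad/s): [2.57, 2.57, 3.14, 3.14, 3.14, 3.14].

### API

Orientations are given as a rotation vector (axis times angle).
In Python, from station import ctrl, optics gives the robot as it stands.
- The arm moves only by the shell command python3 -m handwheel 'ROWS' [OPENING] [FORCE]. ROWS is JSON, a list of rows, each an object of numbers: "tx", "ty", "tz": the shift along the tool's x, y, z in mm; "roll": the turn about the tool's z in rad. A call has 1 to 12 rows; each row shifts and turns the commanded pose from where the row before left it, along the tool's axes as they then stand; what a row does not reach is not made up. A row lasts 1/12 s, in which the tool goes at most 41.7 mm and 7.16 degrees, less where a joint would pass 70% of its speed; a pose out of reach is approached as far as the arm can. A call with a gripper value outside its range is refused whole. OPENING is the finger opening in mm, from 0 to 85.4, set as the call begins (- or left out, the last holds). The fingers move at their own pace and stop on an object; FORCE is the grip in N (left out, the last holds). Time passes only in rows, so rows that do not move let the fingers close. It gives the time, the measured TCP pose, the force, the opening and the grip force at its end, in the units of the state.
- ctrl.get_obs(): the state, without advancing time (a new reading comes with each control period).
- optics.get_image(name): name is "side" or "top"; returns (picture, depth): 420x560x3 uint8, red, green, blue; 420x560 float32, m along the optical axis (not along the pixel's ray), 0 where there is no reading.
- optics.camera_params(name): a dict with "mtx" (3x3 intrinsics, pixels), "k1" (the pictures are not rectified: a ray, as slopes to the right and down, at radius r is drawn at 1 + k1 r^2 times it, then the intrinsics apply), "extrinsics" (4x4, takes a point from camera to world coordinates). Camera axes: x right, y down, z forward; pixel columns grow to the right and rows downward; lengths in m; the calibration is good to about 2 mm. A picture is of the moment at which its call begins. camera_params takes no time and is no camera call.
- ctrl.finish_job(): hands the job in; it is judged then, once.
The state is a dict: "t": time; "q": joint angles; "dq": joint speeds; "effort": joint torques, N m; "tool_pos": TCP position; "tool_rot": TCP orientation; "contact_force": force on the tool from outside, world axes, zero at the start; "wrist_torque": the same for the moment, N m; "opening": finger opening in m; "grip_force": force on a finger pad.
Only numpy, scipy, OpenCV 4.12 (cv2) and the standard library are available. Lean on these libraries where they do the work, as an engineer would, in place of code of your own. Each camera call takes 0.05 s, during which the arm holds its last target. There are 200 camera calls.

### The job

Load the orange cartridge into the analyser using only the fingertips of the one hand: press the green paddle down with one fingertip so that the blue sprung flap stands well open, and keep it pressed while the other fingertip pushes the cartridge by its tail along the lane, under the flap, until it is fully home against the stop. Only then come away, so that the flap springs fully shut behind the cartridge. Do not lift, tip or carry the cartridge, and leave everything else where it stands.

Things in the scene. Friction and masses are not known exactly. Their poses are not given: they have to be found in the camera images.
- analyser: Cream bench analyser, fixed, 400 x 270 mm. x: inwards along the loading lane; y: left as seen from the loading end; z up. Origin: table level, on the lane's centre line, below the inner face of the shut flap's lip. Deck 30 mm above the table, x -185 to 215, y -150 to 120. Housing x 72 to 212, y -140 to 110, 112 mm above the table
- stop (a point): On the analyser, x +54 mm: foot of the stop face where the lane ends, on its centre line, on the deck. Stop 34 mm high. The lane is 48 mm wide from x -168 to here, between grey walls 5 mm thick, 12 mm high above the deck (the right one 34 mm high from x 0 on)
- cartridge: Orange cartridge, loose in the lane, about 120 g. x inwards along the lane, z up. Block 50 (x) x 44 (y) x 36 (z) mm, origin: centre of its underside. Tail 40 long x 30 wide x 20 mm high, from x -25 to -65. Starts outside, nose 10 to 40 mm short of the lip. Home, its nose touches the stop (origin at x +29 mm in the analyser's frame), block inside the lip, tail out below it
- tail_end (a point): Point on the cartridge: middle of the rear end face of its tail, 10 mm above its underside; the face to push
- nose (a point): Point on the cartridge: middle of the front face of its block, 18 mm above its underside
- flap (a joint): Rocker carrying blue flap and green paddle: 0 = shut by its spring, 0.70 rad = fully open, hard stop. Pressing the paddle down lifts the flap over to the left. It clears the block above 0.42 rad; 0.6 or more is well open. About 2 N at the paddle's middle starts it, 4 N holds it open. The block cannot push it open
- hinge (a point): On the analyser: point of the rocker's fixed hinge line, at x 0, y +34 mm, 12 mm above the deck. The line runs along the analyser's x axis
- lip (a point): On the flap: middle of the lower edge of its lip, which hangs across the lane's right half when shut (x -5 to 0, y -23 to 0 mm in the analyser's frame), 24 mm above the deck: the tail fits below, the block does not
- paddle (a point): On the paddle's top face, 36 mm from the hinge line, at mid length. 4 mm plate, 150 mm long in analyser x (-175 to -25), green 20 to 66 mm left of the hinge. Shut, it slopes up to the left at 0.65 rad, this point 34 mm above the deck at y +63 mm; at 0.65 rad it is level, 12 mm above the deck, this point at y +70. A fingertip can slide along it while pressing
- spare: Spare cartridge, white with a grey tail, same shape, standing on the analyser's deck right of the lane; leave alone. Origin as for the orange one
- vial: Amber vial with purple cap, 22 mm diameter, 42 mm high, standing on the deck right of the lane; leave alone. Origin: centre of its foot
- tube_rack: White rack 90 x 200 x 45 mm with capped blood tubes up to 91 mm high, on the table; leave alone. Origin: centre of its underside
- reagent: White bottle, blue cap, 60 mm diameter, 130 mm high; leave alone. Origin: centre of its foot
- swab_jar: Glass jar, steel lid, 70 mm diameter, 90 mm high; leave alone. Origin: centre of its foot
- kidney_tray: Open steel tray 110 x 140 x 30 mm; leave alone. Origin: centre of its underside
- pipette: White pipette with blue end, 220 mm long, lying on the table; leave alone. Origin: on the table below its middle

How it is judged:
By the outcome, as a careful person would: the job done as asked, in the order asked, and still so for the second after the job is handed in, with the robot touching nothing.
It also fails if it takes over 35 s, if anything falls off the work surface, if the arm or the gripper's body presses on something with over 40 N, if the wrist force passes 120 N, or if a joint passes its speed limit or range.

## Working session

There is one attempt and no reset: what is moved stays moved. The work goes in short steps, Python scripts to look and compute and a shell command to move; the robot and the scene stay as the last step left them, time stands still between calls to the robot, and variables do not carry over. Pictures are saved under pics/ and viewed, at most 10 in all, crops included, and the job is handed in when it is done.

```bash
mkdir -p pics; ls; cat > h.py <<'E'
import numpy as np, cv2
from station import ctrl, optics
def cloud(name):
    im,d=optics.get_image(name); p=optics.camera_params(name)
    K=np.array(p["mtx"]);T=np.array(p["extrinsics"]);k=p["k1"]
    v,u=np.mgrid[:420,:560].astype(float)
    x=(u-K[0,2])/K[0,0];y=(v-K[1,2])/K[1,1]
    pts=cv2.undistortPoints(np.stack([u,v],-1).reshape(-1,1,2),K,np.array([k,0,0,0,0.])).reshape(420,560,2)
    P=np.dstack([pts*d[...,None],d])@T[:3,:3].T+T[:3,3]
    P[d==0]=np.nan
    return im,P
def save(n,im): cv2.imwrite(f"pics/{n}.png",im[...,::-1])
E
python3 - <<'E'
from h import *
for n in("top","side"):
    im,P=cloud(n); save(n+"0",im); np.savez(n+"0.npz",im=im,P=P)
o=ctrl.get_obs();print(o)
E
```

```text
pics
{'t': 0.1, 'q': array([ 1.09500458e+00,  5.33145794e-02,  1.61417065e+00,  5.94342370e-06,
        1.47599421e+00, -1.19031949e-01]), 'dq': array([ 0.00070355, -0.00041839, -0.00281909, -0.00043931,  0.00064786,
        0.00036289]), 'effort': array([ 4.98746540e-04, -3.94898951e+01, -3.71365285e+01, -1.28143993e-04,
        3.86243555e-03,  7.04469443e-06]), 'tool_pos': array([0.21802976, 0.58513127, 0.2301629 ]), 'tool_rot': array([-5.57331325e-01, -3.09119215e+00,  2.83040522e-03]), 'contact_force': array([ 0.09798787,  0.94148266, -0.63321167]), 'wrist_torque': array([-0.04223079, -0.00160064,  0.00687936]), 'grip_force': 0.0, 'opening': 0.08514841533586412}
```

View pics/top0.png

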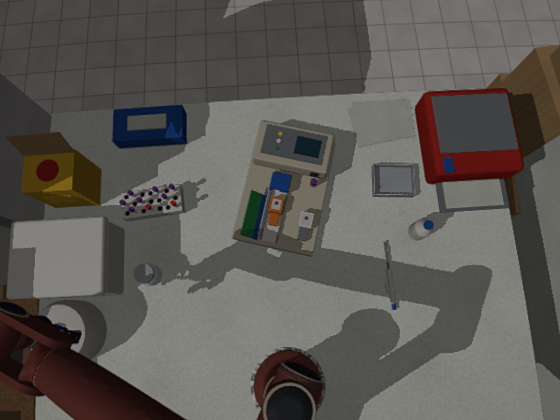

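View pics/side0.png

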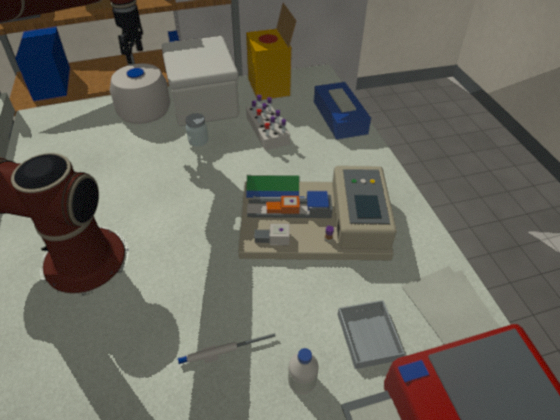

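Top view: analyser at about (285,185), loading end toward the robot, with the green paddle (253,215), blue flap (280,185), orange cartridge (276,205), spare (306,222) and vial (313,182). Next I fit the analyser and cartridge poses.

```bash
cat > fit.py <<'E'
from h import *
from scipy.optimize import minimize
def rect_fit(Q, cands):  # plain minAreaRect
    return cv2.minAreaRect((Q*1000).astype(np.float32))
for n in("top","side"):
    z=np.load(n+"0.npz");im=z["im"];P=z["P"]
    sub=np.zeros((420,560),bool)
    if n=="top": sub[115:260,225:345]=1
    else: sub[150:265,232:405]=1
    print(n,"table z",np.nanmedian(P[300:330,200:240,2]) if n=="top" else np.nanmedian(P[280:320,200:240,2]))
    h=sub&(P[...,2]>.104)&(P[...,2]<.12); print("housing",h.sum(),rect_fit(P[h][:,:2],0), np.nanmedian(P[h][:,2]))
    d=sub&(P[...,2]>.022)&(P[...,2]<.12); print("all",rect_fit(P[d][:,:2],0))
    dk=sub&(P[...,2]>.022)&(P[...,2]<.038);print("deck z",np.nanmedian(P[dk][:,2]))
    hsv=cv2.cvtColor(im,cv2.COLOR_RGB2HSV)
    for c,(a,b) in dict(orange=(5,18),green=(50,80),blue=(100,125)).items():
        m=sub&(hsv[...,0]>=a)&(hsv[...,0]<=b)&(hsv[...,1]>120)&(P[...,2]>.03)
        if c=="orange": 
            for lo,hi in((.044,.056),(.060,.072)):
                q=m&(P[...,2]>lo)&(P[...,2]<hi);print(c,q.sum(),rect_fit(P[q][:,:2],0),np.nanmedian(P[q][:,2]))
        else: print(c,m.sum(),rect_fit(P[m][:,:2],0),np.nanpercentile(P[m][:,2],[2,50,98]))
E
python3 fit.py
python3 - <<'E'
import cv2
a=cv2.imread('pics/top0.png')[110:260,225:345]
cv2.imwrite('pics/top0c.png',cv2.resize(a,None,fx=4,fy=4,interpolation=2))
E
```

```text
top table z 0.0004346619093377191
housing 2440 ((742.395751953125, -65.26313781738281), (245.30718994140625, 137.4666290283203), 73.80946350097656) 0.10892579041721928
all ((621.6038818359375, -29.907089233398438), (270.98309326171875, 399.4937438964844), 74.04414367675781)
deck z 0.03019417932840529
orange 127 ((572.3766479492188, -37.83123779296875), (49.49484634399414, 192.180419921875), 43.50364303588867) 0.05028167272407047
orange 108 ((562.6652221679688, 1.9669723510742188), (43.53291320800781, 50.60858917236328), 75.39632415771484) 0.06557835576754245
green 536 ((607.3375854492188, 54.41667938232422), (43.971553802490234, 301.9656066894531), 69.18022155761719) [0.05401463 0.06804809 0.10783977]
blue 762 ((621.2156372070312, -15.933547973632812), (86.84749603271484, 372.5166320800781), 49.22154235839844) [0.0435933  0.07372614 0.1160468 ]
side table z -0.00031177325117537347
housing 2898 ((745.3452758789062, -72.54232788085938), (244.47467041015625, 134.9185028076172), 73.81951904296875) 0.1090449419786601
all ((624.4979248046875, -33.80683898925781), (277.1929016113281, 400.7538146972656), 73.82424926757812)
deck z 0.03019433029812124
orange 193 ((575.8175659179688, -50.55595397949219), (43.57122039794922, 209.04544067382812), 42.77181625366211) 0.049811846908600854
orange 118 ((564.8134765625, -2.4588470458984375), (46.0247688293457, 46.72383499145508), 74.13785552978516) 0.06595159977967774
green 715 ((609.9259643554688, 49.389060974121094), (43.0498161315918, 297.2109375), 69.48928833007812) [0.05441607 0.06720908 0.08052446]
blue 540 ((566.55029296875, 24.79491424560547), (66.43797302246094, 231.1591796875), 57.4777717590332) [0.04470141 0.0710496  0.0761524 ]
```

View pics/top0c.png

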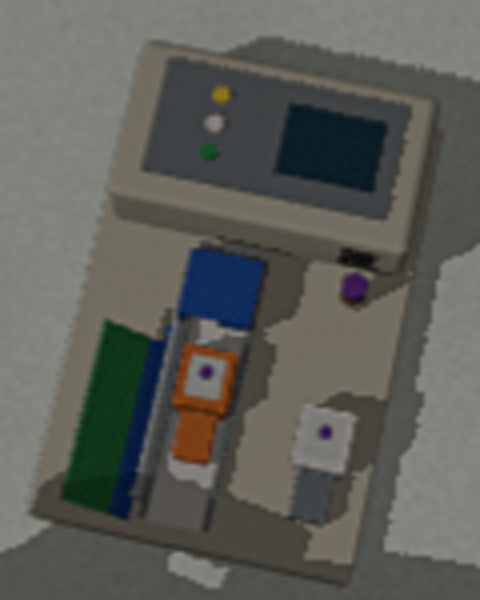

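The crop shows the cartridge square in the lane, well short of the blue lip. The paddle is to its left and the area behind the tail is clear. Next: work out the hover move.

```bash
cat >> h.py <<'E'
from scipy.spatial.transform import Rotation as Ro
YAW=np.deg2rad(-16.1); O=np.array([.6128,-.0133]); A=np.array([[np.cos(YAW),-np.sin(YAW)],[np.sin(YAW),np.cos(YAW)]])
def inA(p): p=np.asarray(p); return np.concatenate([(p[...,:2]-O)@A,p[...,2:]-.03],-1)*1000   # mm, above deck
def outA(x,y,z): return np.r_[O+A@np.array([x,y])/1000,z/1000+.03]
def plan(x,y,z):
    o=ctrl.get_obs();R=Ro.from_rotvec(o["tool_rot"]).as_matrix()
    print("t",o["t"],"now A",inA(o["tool_pos"]).round(1),"F",o["contact_force"].round(1),"open",round(o["opening"]*1000,1))
    print("move tool mm",((outA(x,y,z)-o["tool_pos"])@R*1000).round(1))
    xt=A.T@R[:2,0]; yt=A.T@R[:2,1]; print("tool x in A",xt.round(3),"tool y in A",yt.round(3),"axis z",R[:,2].round(3))
E
python3 -c "
from h import *
plan(-137,40,130)"
```

```text
t 0.1 now A [-545.2  465.5  200.2] F [ 0.1  0.9 -0.6] open 85.1
move tool mm [-439.3 -393.2   70.8]
tool x in A [-0.997  0.076] tool y in A [0.076 0.997] axis z [-0.001 -0.002 -1.   ]
```

```bash
python3 -m handwheel '[{"tx":-28,"ty":-25},{"tx":-28,"ty":-25},{"tx":-28,"ty":-25},{"tx":-28,"ty":-25},{"tx":-28,"ty":-25},{"tx":-28,"ty":-25},{"tx":-28,"ty":-25},{"tx":-28,"ty":-25},{"tx":-28,"ty":-25},{"tx":-28,"ty":-25},{"tx":-28,"ty":-25},{"tx":-28,"ty":-25}]' 66 20
python3 -m handwheel '[{"tx":-26,"ty":-23,"tz":15},{"tx":-26,"ty":-23,"tz":15},{"tx":-26,"ty":-23,"tz":15},{"tx":-25,"ty":-24,"tz":15},{"roll":-0.076},{},{}]'
python3 -c "
from h import *
plan(-137,40,70)"
```

```text
t 0.1 now A [-545.2  465.5  200.2] F [ 0.1  0.9 -0.6] open 85.1
move tool mm [-439.3 -393.1  130.8]
tool x in A [-0.997  0.076] tool y in A [0.076 0.997] axis z [-0.001 -0.002 -1.   ]$[0]: bad value
$[0]: bad value
```

```bash
python3 -m handwheel '[{"tx":-28,"ty":-25,"tz":0,"roll":0}]' 66 20; python3 -m handwheel --help | head -20
```

```text
t: 0.18
tool_pos: [0.2338, 0.5547, 0.23]
tool_rot: [-0.55, -3.091, -0.0]
contact_force: [0.9, -1.2, 0.7]
opening: 0.0755
grip_force: 0.0invalid input: not JSON, or not a number
```

```bash
python3 -m handwheel '[{"tx":-28,"ty":-25,"tz":0,"roll":0},{"tx":-28,"ty":-25,"tz":0,"roll":0},{"tx":-28,"ty":-25,"tz":0,"roll":0},{"tx":-28,"ty":-25,"tz":0,"roll":0},{"tx":-28,"ty":-25,"tz":0,"roll":0},{"tx":-28,"ty":-25,"tz":0,"roll":0},{"tx":-28,"ty":-25,"tz":0,"roll":0},{"tx":-28,"ty":-25,"tz":0,"roll":0},{"tx":-28,"ty":-25,"tz":0,"roll":0},{"tx":-28,"ty":-25,"tz":0,"roll":0},{"tx":-28,"ty":-25,"tz":0,"roll":0}]'
python3 -m handwheel '[{"tx":-26,"ty":-23,"tz":15,"roll":0},{"tx":-26,"ty":-23,"tz":15,"roll":0},{"tx":-26,"ty":-23,"tz":15,"roll":0},{"tx":-25,"ty":-24,"tz":15,"roll":0},{"tx":0,"ty":0,"tz":0,"roll":-0.076},{"tx":0,"ty":0,"tz":0,"roll":0},{"tx":0,"ty":0,"tz":0,"roll":0}]'
python3 - <<'E'
from h import *
plan(-137,40,70)
for n in("top","side"):
    im,P=cloud(n); save(n+"1",im); np.savez(n+"1.npz",im=im,P=P)
a=cv2.imread('pics/side1.png')[100:270,215:405]
b=cv2.imread('pics/top1.png')[130:280,225:345]
f=lambda x,h:cv2.resize(x,(int(x.shape[1]*h/x.shape[0]),h),interpolation=2)
cv2.imwrite('pics/c1.png',np.hstack([f(a,400),f(b,400)])[:,:800])
E
```

```text
t: 1.1
tool_pos: [0.4285, 0.1854, 0.2309]
tool_rot: [-0.557, -3.092, 0.0]
contact_force: [0.2, 0.1, 0.1]
opening: 0.0658
grip_force: 0.0
t: 1.68
tool_pos: [0.4921, 0.0639, 0.1709]
tool_rot: [-0.443, -3.109, -0.0]
contact_force: [-0.2, 0.1, -0.3]
opening: 0.0657
grip_force: 0.0
t 1.6833 now A [-137.4   40.7  140.9] F [-0.2  0.1 -0.3] open 65.7
move tool mm [-0.4 -0.7 70.9]
tool x in A [-1.     0.002] tool y in A [0.002 1.   ] axis z [-0.001  0.    -1.   ]
```

View pics/c1.png

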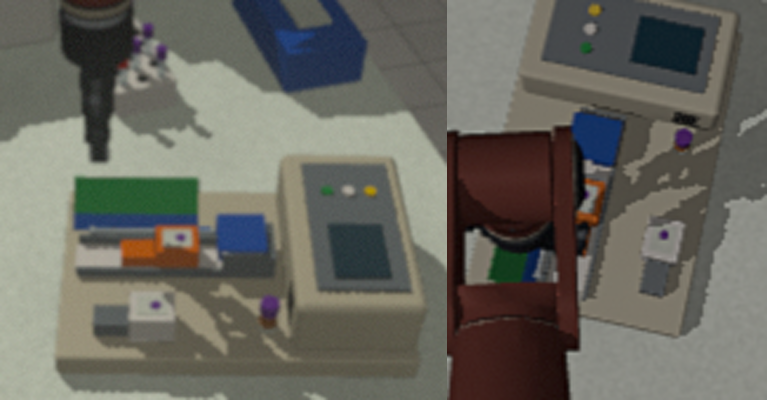

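Side view: hand poised above, fingertip at about (98,158) in the crop, behind the tail. Everything else is undisturbed. I'll measure the tip offset from the depth.

```bash
cat > tip.py <<'E'
import sys
from h import *
def tips(P,tcp):
    B=inA(P); t=inA(tcp); D=B-t
    m=(np.abs(D[...,0])<45)&(np.abs(D[...,1])<70)&(D[...,2]<60)&(B[...,2]>58)
    Q=D[m]; print("n",len(Q),"zmin pct",np.percentile(Q[:,2],[0,1,3,5]).round(1))
    for lo in range(0,60,10):
        s=Q[(Q[:,2]>=lo)&(Q[:,2]<lo+10)]
        if len(s)>3: print(lo,len(s),"x",np.percentile(s[:,0],[3,97]).round(1),"y",np.percentile(s[:,1],[3,25,50,75,97]).round(1))
if __name__=="__main__":
    tips(np.load("side1.npz")["P"],ctrl.get_obs()["tool_pos"])
    for n in("top","side"):
        B=inA(np.load(n+"0.npz")["P"]); im=np.load(n+"0.npz")["im"]; hsv=cv2.cvtColor(im,cv2.COLOR_RGB2HSV)
        m=(hsv[...,0]>=3)&(hsv[...,0]<=20)&(hsv[...,1]>140)&(np.abs(B[...,1])<24)&(B[...,0]>-160)&(B[...,0]<40)
        t=m&(np.abs(B[...,2]-20)<4);b=m&(np.abs(B[...,2]-36)<4)
        print(n,"tail x,y",[np.percentile(B[t][:,i],[3,50,97]).round(1) for i in(0,1)],"block",[np.percentile(B[b][:,i],[3,50,97]).round(1) for i in(0,1)])
        g=(hsv[...,0]>=45)&(hsv[...,0]<=85)&(hsv[...,1]>100)&(B[...,1]>20)&(B[...,1]<120)&(B[...,0]<0)&(B[...,0]>-200)&(B[...,2]>10)
        print("green x",np.percentile(B[g][:,0],[1,99]).round(1)," y",np.percentile(B[g][:,1],[1,99]).round(1),"z",np.percentile(B[g][:,2],[1,99]).round(1), "resid",np.median(B[g][:,2]-12-(B[g][:,1]-34)*np.tan(.65)).round(1))
E
python3 tip.py
```

```text
n 93 zmin pct [ 8.6  9.4 10.8 12.4]
10 25 x [-9.4 10.9] y [-48.5 -46.7 -43.4 -41.  -19.2]
20 27 x [-9.1 11.1] y [-49.7 -48.2 -45.6 -41.2 -39. ]
30 18 x [-8.9 10. ] y [-48.6 -47.3 -46.8 -43.2 -39.7]
50 20 x [-11.8  14.3] y [-68.2 -65.6 -65.4 -63.9 -43.9]
top tail x,y [array([-116.6,  -97.3,  -76. ]), array([-18.7,  -0.5,  13.2])] block [array([-76.9, -56.4, -29.3]), array([-20.5,   2.3,  21.4])]
green x [-173.5  -28.9]  y [52.8 86.4] z [23.1 54.4] resid -1.1
side tail x,y [array([-110.9,  -88.7,  -32.4]), array([-23.6,  -9.9,   9.5])] block [array([-72.5, -50.9, -26.1]), array([-23.4, -12.2,  18. ])]
green x [-168.3  -27.6]  y [48.8 83.4] z [23.4 51.6] resid 1.0
```

Fingertips are about 8.5 mm behind the TCP and ±11 mm in x. Descending now.

```bash
python3 -m handwheel '[{"tx":0,"ty":0,"tz":20,"roll":0},{"tx":0,"ty":0,"tz":20,"roll":0},{"tx":0,"ty":0,"tz":20,"roll":0},{"tx":0,"ty":0,"tz":16,"roll":0},{"tx":0,"ty":0,"tz":14,"roll":0},{"tx":0,"ty":0,"tz":10,"roll":0},{"tx":0,"ty":0,"tz":8,"roll":0},{"tx":0,"ty":0,"tz":8,"roll":0},{"tx":0,"ty":0,"tz":8,"roll":0},{"tx":0,"ty":0,"tz":7,"roll":0},{"tx":0,"ty":0,"tz":0,"roll":0}]'
python3 -m handwheel '[{"tx":0,"ty":0,"tz":5,"roll":0},{"tx":0,"ty":0,"tz":5,"roll":0},{"tx":0,"ty":0,"tz":5,"roll":0},{"tx":0,"ty":0,"tz":4,"roll":0},{"tx":0,"ty":0,"tz":3,"roll":0},{"tx":0,"ty":0,"tz":0,"roll":0}]'
cat > look.py <<'E'
import sys
from h import *
k=sys.argv[1]
plan(-137,40,2.5)
im,P=cloud("side"); save("side"+k,im); np.savez(f"side{k}.npz",im=im,P=P)
B=inA(P); hsv=cv2.cvtColor(im,cv2.COLOR_RGB2HSV)
fl=(hsv[...,0]>=100)&(hsv[...,0]<=130)&(hsv[...,1]>120)&(B[...,0]>-15)&(B[...,0]<75)&(np.abs(B[...,1])<60)&(B[...,2]>20)&(B[...,2]<110)
q=B[fl]; print("flap n",len(q),"ymin/max",np.percentile(q[:,1],[2,98]).round(),"z",np.percentile(q[:,2],[2,98]).round())
# slope of the flap plate in y-z, by the dominant line
v=cv2.fitLine(q[:,1:].astype(np.float32),cv2.DIST_HUBER,0,1,1).ravel(); print("line",v.round(2))
m=(hsv[...,0]>=3)&(hsv[...,0]<=20)&(hsv[...,1]>140)&(np.abs(B[...,1])<30)&(B[...,0]>-160)&(B[...,0]<70)&(B[...,2]>8)
q=B[m]; print("orange x",np.percentile(q[:,0],[1,99]).round(1),"zmax",np.percentile(q[:,2],98).round(1))
cv2.imwrite(f'pics/c{k}.png',cv2.resize(cv2.imread(f'pics/side{k}.png')[120:270,225:405],None,fx=4,fy=4,interpolation=2))
E
python3 look.py 2
```

```text
t: 2.7
tool_pos: [0.4924, 0.0642, 0.0396]
tool_rot: [-0.44, -3.111, -0.0]
contact_force: [0.4, 1.0, 2.1]
opening: 0.066
grip_force: 1.3
t: 3.2
tool_pos: [0.4942, 0.0648, 0.0288]
tool_rot: [-0.434, -3.106, -0.002]
contact_force: [-37.6, -2.1, 72.3]
opening: 0.0663
grip_force: 35.8
t 3.2 now A [-135.6   42.2   -1.2] F [-37.6  -2.1  72.3] open 66.3
move tool mm [ 1.4 -2.2 -3.7]
tool x in A [-1.    -0.004] tool y in A [-0.004  1.   ] axis z [-0.005  0.002 -1.   ]
flap n 125 ymin/max [ 4. 47.] z [20. 74.]
line [ 0.58 -0.82 31.3  38.2 ]
orange x [-158.6  -26.2] zmax 340.7
```

View pics/c2.png

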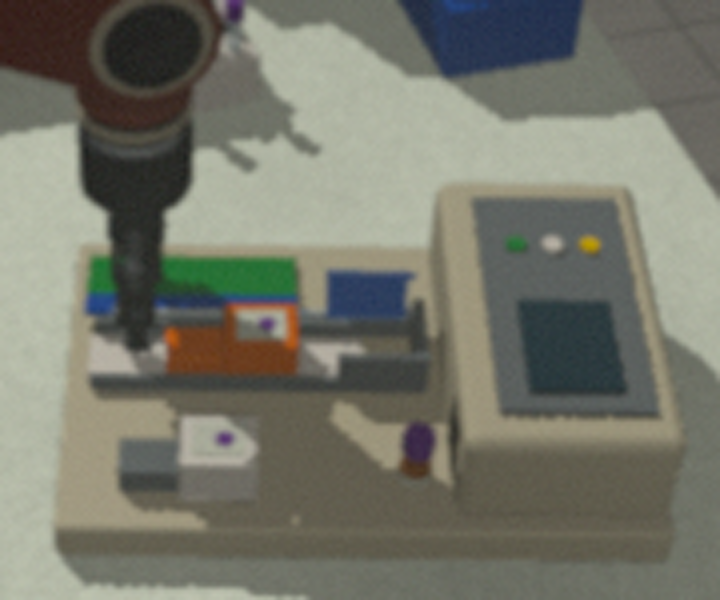

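Flap stands open at its hard stop (blue at about (370,295)). The finger is in the lane behind the tail at (140,345), but I pressed too far (72 N), so I'm easing off.

```bash
python3 -m handwheel '[{"tx":0,"ty":0,"tz":-5,"roll":0},{"tx":0,"ty":0,"tz":-5,"roll":0},{"tx":0,"ty":0,"tz":-2,"roll":0},{"tx":0,"ty":0,"tz":0,"roll":0},{"tx":0,"ty":0,"tz":0,"roll":0}]'
python3 look.py 3; cp h.py h_ok.py
```

```text
t: 3.67
tool_pos: [0.4937, 0.0642, 0.0325]
tool_rot: [0.439, 3.109, 0.001]
contact_force: [-4.2, 0.4, 13.0]
opening: 0.0664
grip_force: 6.6
t 3.6667 now A [-136.    41.4    2.5] F [-4.2  0.4 13. ] open 66.4
move tool mm [ 1.  -1.4  0. ]
tool x in A [-1. -0.] tool y in A [-0.  1.] axis z [ 0.002  0.    -1.   ]
flap n 130 ymin/max [ 2. 49.] z [21. 75.]
line [ 0.58 -0.81 33.93 34.77]
orange x [-158.7  -26. ] zmax 342.7
```

```bash
python3 -m handwheel '[{"tx":0,"ty":-1,"tz":-1,"roll":0},{"tx":-5,"ty":0,"tz":0,"roll":0},{"tx":-5,"ty":0,"tz":0,"roll":0},{"tx":-4,"ty":0,"tz":0,"roll":0},{"tx":-4,"ty":0,"tz":0,"roll":0},{"tx":-4,"ty":0,"tz":0,"roll":0},{"tx":-4,"ty":0,"tz":0,"roll":0},{"tx":-4,"ty":0,"tz":0,"roll":0},{"tx":-4,"ty":0,"tz":0,"roll":0},{"tx":-4,"ty":0,"tz":0,"roll":0},{"tx":0,"ty":0,"tz":0,"roll":0}]'
python3 look.py 4
```

```text
t: 4.63
tool_pos: [0.5287, 0.0532, 0.0327]
tool_rot: [-0.439, -3.109, -0.002]
contact_force: [-6.6, 2.6, 13.3]
opening: 0.0662
grip_force: 6.4
t 4.6333 now A [-99.2  40.6   2.7] F [-6.6  2.6 13.3] open 66.2
move tool mm [37.8 -0.6  0.3]
tool x in A [-1.    -0.001] tool y in A [-0.001  1.   ] axis z [-0.002  0.002 -1.   ]
flap n 128 ymin/max [ 4. 48.] z [21. 75.]
line [ 0.58 -0.81 28.71 41.85]
orange x [-155.1    1.2] zmax 358.5
```

View pics/c4.png

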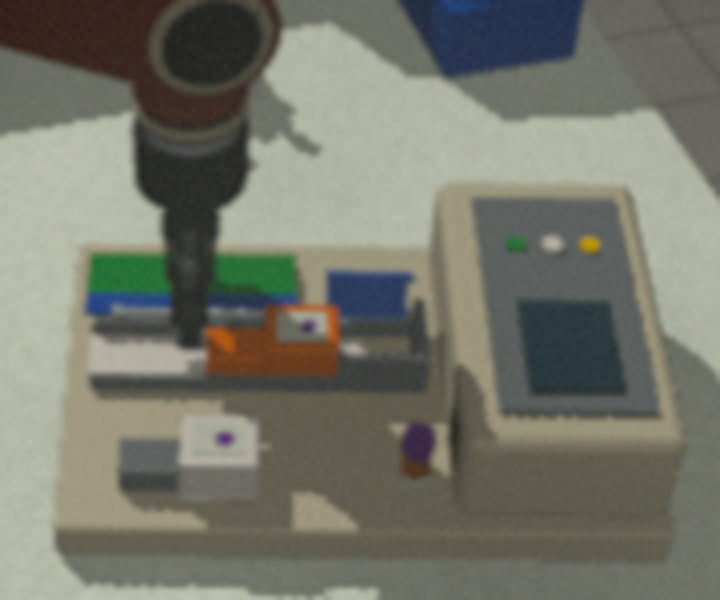

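The cartridge is sliding straight (nose at about (338,350)), flap still open. Continuing.

```bash
python3 -m handwheel '[{"tx":-4,"ty":0,"tz":0,"roll":0},{"tx":-4,"ty":0,"tz":0,"roll":0},{"tx":-4,"ty":0,"tz":0,"roll":0},{"tx":-4,"ty":0,"tz":0,"roll":0},{"tx":-4,"ty":0,"tz":0,"roll":0},{"tx":-4,"ty":0,"tz":0,"roll":0},{"tx":-4,"ty":0,"tz":0,"roll":0},{"tx":-4,"ty":0,"tz":0,"roll":0},{"tx":-4,"ty":0,"tz":0,"roll":0},{"tx":-4,"ty":0,"tz":0,"roll":0},{"tx":-4,"ty":0,"tz":0,"roll":0},{"tx":0,"ty":0,"tz":0,"roll":0}]'
python3 look.py 5
python3 -m handwheel '[{"tx":-2,"ty":0,"tz":0,"roll":0},{"tx":-2,"ty":0,"tz":0,"roll":0},{"tx":0,"ty":0,"tz":0,"roll":0}]'
```

```text
t: 5.68
tool_pos: [0.571, 0.041, 0.0328]
tool_rot: [-0.439, -3.109, -0.002]
contact_force: [-6.2, 2.5, 12.4]
opening: 0.0658
grip_force: 6.4
t 5.6833 now A [-55.2  40.6   2.8] F [-6.2  2.5 12.4] open 65.8
move tool mm [81.8 -0.6  0.5]
tool x in A [-1.    -0.001] tool y in A [-0.001  1.   ] axis z [-0.002  0.002 -1.   ]
flap n 107 ymin/max [ 3. 47.] z [22. 76.]
line [ 0.62 -0.79 29.46 43.59]
orange x [-159.2   46.2] zmax 379.3
t: 5.98
tool_pos: [0.5742, 0.0401, 0.0328]
tool_rot: [-0.438, -3.108, -0.002]
contact_force: [-9.2, 3.3, 14.6]
opening: 0.0662
grip_force: 7.1
```

```bash
for i in 1; do python3 -m handwheel '[{"tx":-2,"ty":0,"tz":0,"roll":0},{"tx":0,"ty":0,"tz":0,"roll":0}]'; done
python3 -m handwheel '[{"tx":-2,"ty":0,"tz":0,"roll":0},{"tx":0,"ty":0,"tz":0,"roll":0}]'; python3 look.py 6
```

```text
t: 6.15
tool_pos: [0.5761, 0.0396, 0.0328]
tool_rot: [-0.438, -3.108, -0.002]
contact_force: [-7.0, 4.2, 13.6]
opening: 0.066
grip_force: 7.0
t: 6.32
tool_pos: [0.5781, 0.039, 0.0328]
tool_rot: [-0.438, -3.108, -0.002]
contact_force: [-7.2, 3.1, 13.8]
opening: 0.0663
grip_force: 7.0
t 6.3167 now A [-47.9  40.7   2.8] F [-7.2  3.1 13.8] open 66.3
move tool mm [89.1 -0.6  0.6]
tool x in A [-1.    -0.001] tool y in A [-0.001  1.   ] axis z [-0.003  0.002 -1.   ]
flap n 113 ymin/max [ 2. 46.] z [22. 74.]
line [ 0.61 -0.79 30.37 42.14]
orange x [-159.3   52.4] zmax 388.3
```

View pics/c6.png

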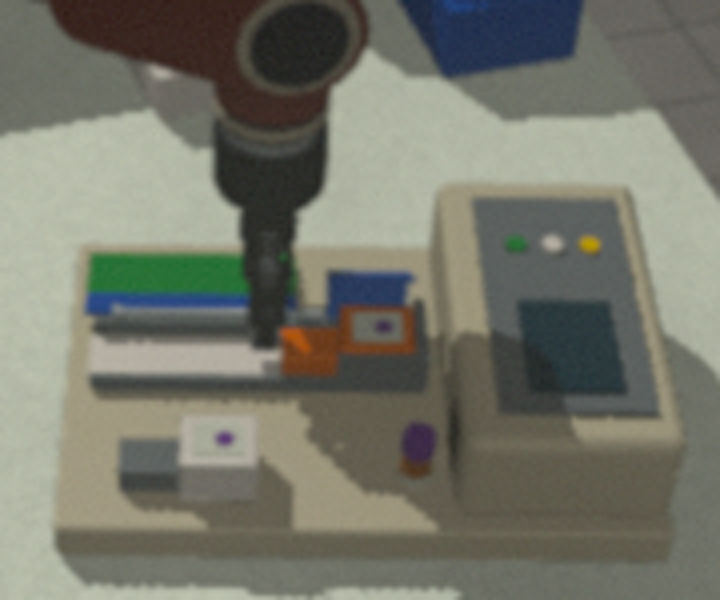

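The nose is almost at the stop ((414,330) against the wall at (420,330)). Creeping on until the force rises.

```bash
python3 -m handwheel '[{"tx":-1.5,"ty":0,"tz":0,"roll":0},{"tx":0,"ty":0,"tz":0,"roll":0}]' | grep -E "pos|force"
python3 -m handwheel '[{"tx":-1.5,"ty":0,"tz":0,"roll":0},{"tx":0,"ty":0,"tz":0,"roll":0}]'| grep -E "pos|force"
```

```text
tool_pos: [0.5793, 0.0386, 0.0328]
contact_force: [-9.0, 3.4, 14.5]
grip_force: 7.9
tool_pos: [0.5793, 0.0387, 0.0327]
contact_force: [-14.1, 4.6, 19.4]
grip_force: 10.4
```

```bash
python3 -m handwheel '[{"tx":-1.5,"ty":0,"tz":0,"roll":0},{"tx":0,"ty":0,"tz":0,"roll":0},{"tx":0,"ty":0,"tz":0,"roll":0}]'| grep -E "pos|force"; python3 look.py 7
```

```text
tool_pos: [0.5793, 0.0387, 0.0327]
contact_force: [-19.6, 6.0, 22.1]
grip_force: 12.7
t 6.95 now A [-46.6  40.7   2.7] F [-19.6   6.   22.1] open 66.1
move tool mm [90.4 -0.6  1.2]
tool x in A [-1.    -0.001] tool y in A [-0.001  1.   ] axis z [-0.011  0.003 -1.   ]
flap n 112 ymin/max [ 2. 46.] z [22. 75.]
line [ 0.61 -0.79 29.88 42.95]
orange x [-159.1   54.3] zmax 392.3
```

Firmly against the stop (no motion, rising force, pose as expected). Backing off, then up.

```bash
python3 -m handwheel '[{"tx":3,"ty":0,"tz":0,"roll":0},{"tx":4,"ty":0,"tz":0,"roll":0},{"tx":5,"ty":0,"tz":0,"roll":0},{"tx":5,"ty":0,"tz":0,"roll":0},{"tx":0,"ty":0,"tz":-6,"roll":0},{"tx":0,"ty":0,"tz":-8,"roll":0},{"tx":0,"ty":0,"tz":-8,"roll":0},{"tx":0,"ty":0,"tz":-10,"roll":0},{"tx":0,"ty":0,"tz":-12,"roll":0},{"tx":0,"ty":0,"tz":-20,"roll":0},{"tx":0,"ty":0,"tz":-30,"roll":0},{"tx":0,"ty":0,"tz":-30,"roll":0}]'
python3 -m handwheel '[{"tx":20,"ty":0,"tz":-30,"roll":0},{"tx":35,"ty":0,"tz":0,"roll":0},{"tx":35,"ty":0,"tz":0,"roll":0},{"tx":35,"ty":0,"tz":0,"roll":0},{"tx":0,"ty":0,"tz":0,"roll":0},{"tx":0,"ty":0,"tz":0,"roll":0},{"tx":0,"ty":0,"tz":0,"roll":0}]'
python3 look.py 8
```

```text
t: 8.0
tool_pos: [0.5654, 0.0419, 0.1557]
tool_rot: [-0.439, -3.108, -0.0]
contact_force: [0.9, 0.3, -0.1]
opening: 0.0662
grip_force: 0.0
t: 8.58
tool_pos: [0.4467, 0.0764, 0.186]
tool_rot: [0.439, 3.109, 0.001]
contact_force: [0.2, 0.5, -0.0]
opening: 0.0658
grip_force: 0.0
t 8.5833 now A [-184.5   40.1  156. ] F [ 0.2  0.5 -0. ] open 65.8
move tool mm [-47.3  -0.2 153.6]
tool x in A [-1.    -0.001] tool y in A [-0.001  1.   ] axis z [ 0.001  0.    -1.   ]
flap n 293 ymin/max [-27.  27.] z [40. 47.]
line [ 1.000e+00 -1.000e-02 -6.700e-01  4.311e+01]
orange x [-159.2   -3.4] zmax 476.4
```

View pics/c8.png

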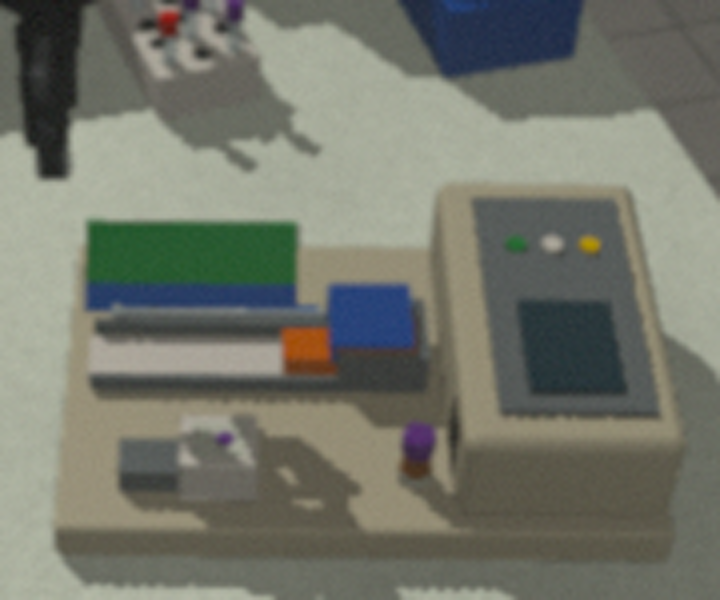

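The flap is shut flat (top level at 43 mm above the deck). Only the tail shows below it, at (307,350), unmoved since the push. The spare and vial are where they were, and the hand is clear.

```bash
python3 -c "
from station import ctrl
print(ctrl.finish_job())"
```

```text
the job is handed in; nothing more can be done
None
```

The orange cartridge is fully home against the stop with the flap sprung shut behind it, and the job is handed in at about 8.6 s; while opening the flap I briefly over-pressed the paddle (about 72 N down, about 82 N in total at the wrist, limit 120 N) before easing off.

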